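Hold the capsule tilt box at its marked slope on the stud

ROBOT

A 6-joint arm with a two-finger parallel gripper is mounted at the origin on the work surface. World frame = base frame: x ahead of the robot, y to its left, z up, the work surface at z = 0. Lengths are in m, angles in rad, forces in N, time in s.
With the tool pointing down it reaches from about 0.3 to 0.75 m from the base axis. Payload 8.5 kg.
Tool frame: the origin (TCP) lies on the mounting face of the last link; the fingertips stand 166 mm ahead of it and the grasp point (between the pads) lies 147 mm ahead of it; z points along the fingers, y is the line along which they close (so a half turn about z gives the same grasp; the last joint's range is limited). The gripper opens to 88 mm and grips with 3 to 60 N. Pads are 18 mm wide; open, the fingers measure 123 mm over their backs; the gripper's body (75 mm by 187 mm) begins 45 mm behind the grasp point.
Start: joints at [0.9, 0.381, 1.297, -0, 1.464, -0.215], TCP at [0.242, 0.494, 0.405] pointing down, gripper open.
Joint ranges: [-3.11, 3.11], [-0.89, 2.33], [0.22, 2.48], [-1.42, 4.56], [0.17, 2.85], [-2.88, 2.88]. Speed limits (rad/s): [2.39, 2.39, 3.14, 3.14, 3.14, 3.14].

INTERFACE

Orientations are given as [roll, pitch, yaw] about the fixed x, y, z axes, in that order (R = Rz(yaw) Ry(pitch) Rx(roll)).
In Python, from workcell import ctrl gives the robot as it stands.
- The arm moves only by the shell command python3 -m inch 'ROWS' [FORCE]. ROWS is JSON, a list of rows, each an object with "offset": the shift along the tool's x, y, z in m, a list of three; "dr": the turn, a rotation vector about the tool's x, y, z in rad, a list of three; "fingers": the opening, from 0 (shut) to 1 (fully open). A call has 1 to 8 rows; each row is the pose to reach, as a shift and turn from the pose commanded when the call began, along the tool's axes at that moment; what a row does not reach only later rows make up. A row lasts 1/8 s, in which the tool goes at most 62.5 mm and 10.7 degrees, less where a joint would pass 70% of its speed; a pose out of reach is approached as far as the arm can. A call with a gripper value outside its range is refused whole. The fingers move at their own pace and stop on an object; FORCE is the grip in N (left out, the last holds). Time passes only in rows, so rows that repeat a pose let the fingers close. It gives the time, the measured TCP pose, the force, the opening and the grip force at its end, in the units of the state.
- ctrl.read_state(): the state, without advancing time (a new reading comes with each control period).
- ctrl.snapshot(name): name is "scene" or "top" or "wrist"; returns the picture (384x512x3 uint8, blue, green, red); there is no depth.
- ctrl.camera_info(name): a dict with "fx", "fy", "cx", "cy" (pixels), "D" ([k1, k2, p1, p2, k3] as OpenCV has them; the pictures are not rectified), "extrinsics" (4x4, takes a point from camera to world coordinates). Camera axes: x right, y down, z forward; pixel columns grow to the right and rows downward; lengths in m; the calibration is good to about 2 mm. A picture is of the moment at which its call begins: read the wrist's pose just before it. camera_info takes no time and is no camera call; for the wrist camera it gives the pose at the moment of the call.
- ctrl.sign_off(): hands the job in; it is judged then, once.
The state is a dict: "time": time; "joint_pos": joint angles; "qvel": joint speeds; "effort": joint torques, N m; "eef_pos": TCP position; "tool_rot": TCP orientation; "contact_force": force on the tool from outside, world axes, zero at the start; "torque": the same for the moment, N m; "gripper_width": finger opening in m; "gripper_force": force on a finger pad.
Only numpy, scipy, OpenCV 4.12 (cv2) and the standard library are available. Lean on these libraries where they do the work, as an engineer would, in place of code of your own. Each camera call takes 0.05 s, during which the arm holds its last target. There are 200 camera calls.

TASK

Press the hinged lid of the capsule tilt box down until it snaps past its catch and stays shut by itself, and let go of it. Then pick the box up, rest the middle of its underside on the taller, round-headed stud of the stud block, and rock it sideways there until the swinging pointer settles on the mark tab of its dial. Finish while still gripping the box, with it bearing on that stud and the pointer steady on the mark; leave the mortar bowl, the tin and the measuring cylinder alone.

Things in the scene. Friction and masses are not known exactly. Their poses are not given: they have to be found in the camera images.
- cell: Loose aluminium tilt box, 0.5 kg, 140 (x) x 44 (y) x 41 mm high (45 with lid shut). Origin: centre of its underside; x along its length, z up. On its +x end stands a dial 78 mm wide (y), 90 mm high, from x = 70 to 86 mm, white face to +x. Grip it across its plain long walls (y = -22 and +22 mm), at mid length.
- lid (a joint): Grey flat lid, 134 x 41 x 4 mm, hinged on the box's +y wall (line at y = 19.5, z = 41 mm in box frame); free edge at -y. 0 = shut, grows opening (rad); starts at 0.65 to 0.95. A light spring lifts it again to 0.3 or more unless pressed past a snap catch at about 0.15 rad (some 10 N downward at mid lid); then it stays shut, at 0.03 or so.
- lid_edge (a point): Middle of the lid's free edge, on its upper face.
- pointer (a joint): Pointer of the dial: dark pendulum bar hanging from a pivot at x = 80, y = 0, z = 78 mm in the box frame, behind a clear window. 0 when the box is level; reads the box's sideways slope (rad), positive with its +y side raised and -y side lowered. Swings for about 2 s before settling.
- pointer_tip (a point): Lower tip of the pointer, 52 mm from its pivot.
- mark (a joint): Setting of the mark, a small dark tab on the dial just below the pointer tip's arc, towards the box's -y side; locked in each run between 0.16 and 0.36 rad. The pointer is on the mark when joint pointer equals joint mark.
- mark_point (a point): The point at the tab's upper end, 52 mm from the pivot, where the pointer tip has to come.
- stud: Fixed stud block: grey base 120 x 70 x 25 mm with two steel round-headed studs on it. The tall stud is 28 mm thick with a hemispherical head of radius 14 mm, top 90 mm above the table; the origin is at table height on its axis. The low stud is 20 mm thick, 60 mm high, and stands 42 mm from it along the block's +x.
- stud_head (a point): Topmost point of the tall stud's round head, 90 mm above the table.
- mortar: White ceramic mortar bowl, 110 mm wide, 70 mm high, a bystander. Origin: centre of its underside.
- tin: Aluminium tin, 90 mm wide, 70 mm high, a bystander. Origin: centre of its underside.
- measure: Clear measuring cylinder, foot 68 mm wide, 163 mm high, a bystander. Origin: centre of its underside.

How it is judged:
On the way, in this order (a step that is already met when the one before it is completed fails the run):
1. the lid is snapped shut and nothing presses on it (value of joint lid below 0.08 rad and contact force between the fingers and cell below 0.1 N), for 0.2 s.
2. the box, lid shut, is gripped and lifted off the table (value of joint lid below 0.08 rad and height (world z) of cell above 0.04 m and contact force between the fingers and cell above 1 N), for 0.1 s.
At the end, for the whole second after the job is handed in: Lid shut (under 0.08 rad); box gripped, off the table, bearing on the tall stud with over 0.4 N, its underside's centre within 20 mm of the stud's top seen from above; pointer tip within 4 mm of the mark point, slower than 0.2 rad/s (value of joint lid below 0.08 rad and distance between pointer_tip and mark_point below 0.004 m and velocity of joint pointer between -0.2 and 0.2 rad/s and contact force between cell and stud above 0.4 N and contact force between the fingers and cell above 1 N and contact force between cell and table below 0.1 N and height (world z) of cell above 0.08 m and horizontal distance between cell and stud_head below 0.02 m); the arm keeps its last pose, push and grip.
It fails at once if a bystander is shifted by more than 30 mm (distance of any of mortar, tin, measure from where it was at the start of the episode above 0.03 m).
It also fails if it takes over 54 s, if anything falls off the work surface, if the arm or the gripper's body presses on something with over 40 N, if the wrist force passes 120 N, or if a joint passes its speed limit or range.

## Working session

There is one attempt and no reset: what is moved stays moved. The work goes in short steps, Python scripts to look and compute and a shell command to move; the robot and the scene stay as the last step left them, time stands still between calls to the robot, and variables do not carry over. Pictures are saved under pics/ and viewed, at most 10 in all, crops included, and the job is handed in when it is done.

```bash
mkdir -p pics; ls
python3 - <<'E'
from workcell import ctrl
import cv2,numpy as np
s=ctrl.read_state();print(s)
for n in("scene","top"):
    cv2.imwrite(f"pics/{n}0.png",ctrl.snapshot(n)); i=ctrl.camera_info(n);print(n,i)
E
```

```text
pics
{'time': 0.0, 'joint_pos': array([ 8.99729486e-01,  3.81226326e-01,  1.29824774e+00,  1.57233899e-05,
        1.46359792e+00, -2.15274424e-01]), 'qvel': array([-0.00034633, -0.00093003,  0.00022108, -0.000918  , -0.00144506,
        0.00046987]), 'effort': array([-2.85578426e-04, -4.37943971e+01, -2.24551499e+01,  7.13140774e-02,
        3.53505090e-02, -1.52383273e-04]), 'eef_pos': array([0.24206228, 0.49383035, 0.4041257 ]), 'tool_rot': array([-3.14015081e+00, -3.31277191e-04,  2.68579830e+00]), 'contact_force': array([-0.33566685, -0.42771606,  0.46321875]), 'torque': array([-0.04409698, -0.00509599,  0.02545524]), 'gripper_force': 0.0, 'gripper_width': 0.08804923497208084}
scene {'fx': 491.6221237313046, 'fy': 491.6221237313046, 'cx': 256.56904269767654, 'cy': 194.6636705879145, 'D': array([-0.06840743,  0.        ,  0.        ,  0.        ,  0.        ]), 'extrinsics': array([[-0.12392363,  0.77782797, -0.61613844,  1.57539697],
       [ 0.99221692,  0.1047584 , -0.0673146 ,  0.0992991 ],
       [ 0.0121865 , -0.61968486, -0.78475612,  1.2739983 ],
       [ 0.        ,  0.        ,  0.        ,  1.        ]])}
top {'fx': 485.78367908336975, 'fy': 485.78367908336975, 'cx': 257.65094114100555, 'cy': 187.92130457896283, 'D': array([-0.04776151,  0.        ,  0.        ,  0.        ,  0.        ]), 'extrinsics': array([[ 0.02156581, -0.98661694,  0.1616228 ,  0.40581834],
       [-0.99971608, -0.02291953, -0.00651584, -0.01015393],
       [ 0.01013296, -0.16143639, -0.9868311 ,  1.36160003],
       [ 0.        ,  0.        ,  0.        ,  1.        ]])}
```

Run:
```python
import cv2
a=cv2.imread("pics/top0.png");b=cv2.imread("pics/scene0.png")
cv2.imwrite("pics/top1.png",cv2.resize(a,(800,600),interpolation=cv2.INTER_CUBIC))
cv2.imwrite("pics/scene1.png",cv2.resize(b,(800,600),interpolation=cv2.INTER_CUBIC))
```

```text
(no output)
```

View pics/top1.png

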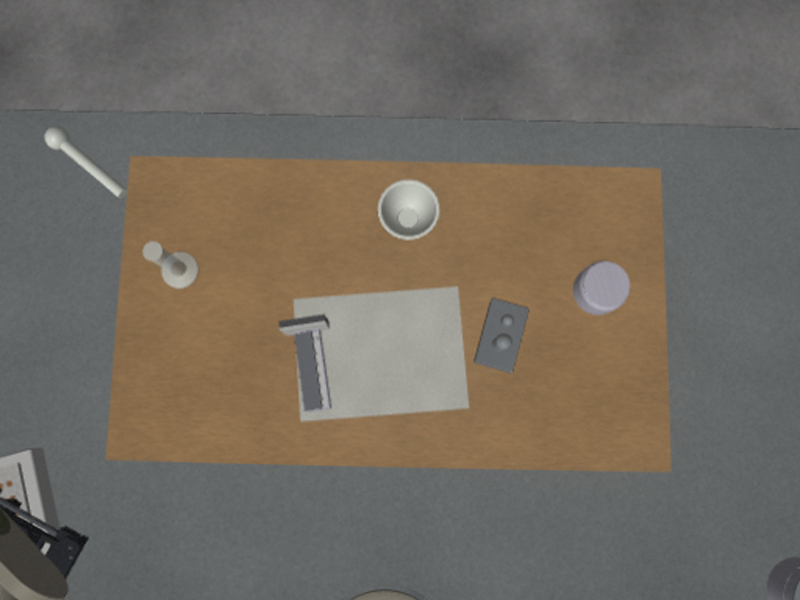

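View pics/scene1.png

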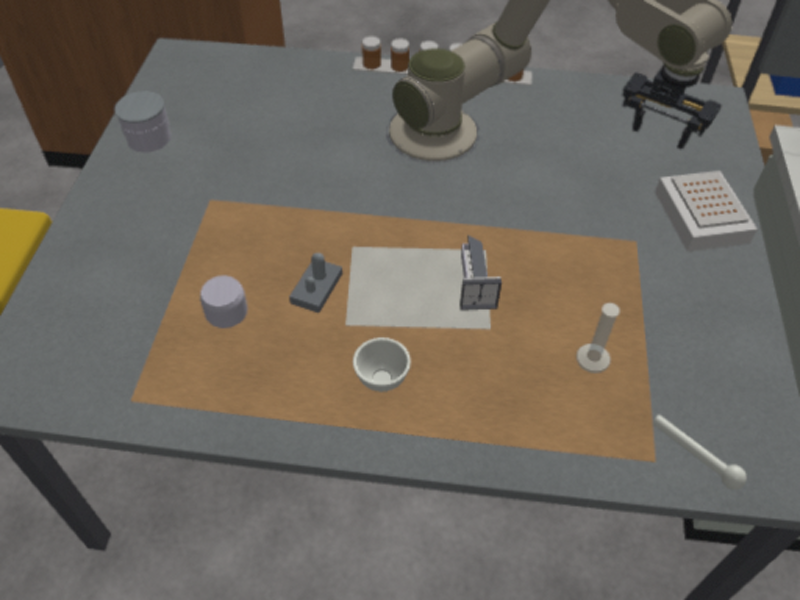

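The top picture (800-px scale) shows the box at about (313,365), its dial at (304,324) and the hinge on the left. The stud block is at (502,335) with the tall stud's head at (503,342) and the low one at (507,321). The bowl is at (408,210), the tin at (602,288) and the cylinder at (180,270), all well clear.

```bash
cat > h.py <<'E'
import cv2,numpy as np
from workcell import ctrl
from scipy.spatial.transform import Rotation as R
def K(i): return np.array([[i['fx'],0,i['cx']],[0,i['fy'],i['cy']],[0,0,1]])
def w(i,px,z):
    n=cv2.undistortPoints(np.array([[px]],float),K(i),np.array(i['D'])).ravel()
    T=np.array(i['extrinsics']);d=T[:3,:3]@[n[0],n[1],1];o=T[:3,3]
    return o+d*(z-o[2])/d[2]
def proj(i,P):
    T=np.linalg.inv(np.array(i['extrinsics']));P=np.atleast_2d(P).astype(float)
    return cv2.projectPoints(P,cv2.Rodrigues(T[:3,:3])[0],T[:3,3],K(i),np.array(i['D']))[0].reshape(-1,2)
def tool(s=None):
    s=s or ctrl.read_state(); return np.array(s['eef_pos']),R.from_euler('xyz',s['tool_rot'])
def rel(p_tcp,Rg):  # offset & dr to target tcp pose
    p,r=tool(); return np.round(r.inv().apply(np.array(p_tcp)-p),4),np.round((r.inv()*Rg).as_rotvec(),4)
E
python3 - <<'E'
from h import *
t=ctrl.camera_info("top");f=1.5625
for n,p,z in [("wall -y near",(330,408),.041),("wall-y far",(321,330),.041),("lid hinge near",(304,410),.05),("dial L",(280,323),.09),("dial R",(327,317),.09),("dial Lback",(281,332),.09),("dialRback",(328,327),.09),("head",(503,342),.083),("low",(507,321),.055),("b1",(491,299),.025),("b2",(528,307),.025),("b3",(514,373),.025),("b4",(475,363),.025),("mortar",(408,210),.07),("tin",(604,286),.07),("meas",(180,271),0)]:
    print(n,w(t,(p[0]/f,p[1]/f),z).round(4))
E
```

```text
wall -y near [0.4197 0.1017 0.041 ]
wall-y far [0.5544 0.1224 0.041 ]
lid hinge near [0.4152 0.1453 0.05  ]
dial L [0.5591 0.187  0.09  ]
dial R [0.5711 0.1082 0.09  ]
dial Lback [0.5439 0.1846 0.09  ]
dialRback [0.5542 0.1058 0.09  ]
head [ 0.5362 -0.1904  0.083 ]
low [ 0.5758 -0.2013  0.055 ]
b1 [ 0.6187 -0.177   0.025 ]
b2 [ 0.6057 -0.2433  0.025 ]
b3 [ 0.4878 -0.2181  0.025 ]
b4 [ 0.5039 -0.1492  0.025 ]
mortar [ 0.7664 -0.025   0.07  ]
tin [ 0.6389 -0.3683  0.07  ]
meas [0.6613 0.3887 0.    ]
```

Run:
```python
from h import *
p,r=tool();i=ctrl.camera_info("wrist");E=np.array(i['extrinsics'])
print(i['fx'],i['cx'],i['cy'],i['D']);print(r.inv().apply(E[:3,3]-p).round(4));print((r.inv().as_matrix()@E[:3,:3]).round(3))
T=R.from_euler('xyz',[np.pi,0,np.pi+.151])
bx=np.array([.482,.134,0]);B=R.from_euler('z',.151)
# hover for press: fingertips at z .12
print("press hover",rel(bx+B.apply([0,-.003,.13+.166]),T))
# fits: project box model edges into scene for mark search
s=ctrl.camera_info("scene")
m=bx+B.apply(np.array([[.086,y,z] for y,z in [(-.039,0),(.039,0),(.039,.09),(-.039,.09),(0,.078),(0,.026)]]));print(proj(s,m).round(1))
b=cv2.imread("pics/scene0.png");c=b[150:220,285:335];cv2.imwrite("pics/dial0.png",cv2.resize(c,(550,770)[:2] if 0 else (500,600) if 0 else (428,600),interpolation=cv2.INTER_CUBIC))
```

```text
310.2658353968899 260.4912113846437 191.31505011050095 [-0.02258287  0.          0.          0.          0.        ]
[ 0.0703 -0.001   0.0203]
[[-0.001 -0.962 -0.273]
 [ 1.    -0.001 -0.   ]
 [-0.    -0.273  0.962]]
press hover (array([-0.3755, -0.2198,  0.1084]), array([-1.200e-03, -6.000e-04, -6.068e-01]))
[[292.3 197.9]
 [315.9 197.6]
 [319.  180. ]
 [294.3 180.3]
 [306.3 182.6]
 [304.9 192.8]]
```

View pics/dial0.png

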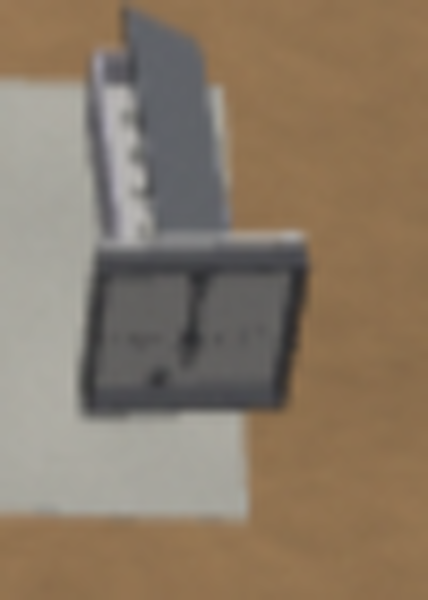

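The crop shows the dial: the pivot is near (203,280), the pointer tip at (187,365) and the dark tab at (157,380), towards -y. That is too coarse for the angle, so I'll look with the wrist camera.

Run:
```python
from h import *
B=R.from_euler('z',.151);D=np.array([.567,.15,.045])
a=np.arctan2(.13,.15)-.2765
Rg=B*R.from_euler('y',a)*R.from_euler('x',np.pi)
C=D+B.apply([.13,0,.15]); p=C-Rg.apply([.0703,0,.0203]);print(p,a,rel(p,Rg))
```

```text
[0.64107372 0.16127093 0.24317745] 0.437590698612158 (array([-0.5047, -0.1228,  0.1611]), array([ 0.5513, -0.1714,  2.4832]))
```

Run:
```python
from h import *
B=R.from_euler('z',.151);D=np.array([.567,.15,.045])
a=np.arctan2(.16,.22)-.2765
Rg=B*R.from_euler('y',a)*R.from_euler('x',np.pi)
C=D+B.apply([.16,0,.22]); p=C-Rg.apply([.0703,0,.0203]);print(p,a,rel(p,Rg), "tip",p+Rg.apply([0,0,.166]))
```

```text
[0.6668727  0.16519645 0.30831053] 0.3522962864154329 (array([-0.5261, -0.108 ,  0.0959]), array([ 0.4444, -0.1379,  2.5013])) tip [0.61024551 0.15658016 0.15250577]
```

```bash
python3 -m inch '[{"offset":[-0.06,-0.01,0.0],"dr":[0,0,0.18],"fingers":0},{"offset":[-0.12,-0.02,0.0],"dr":[0,0,0.36],"fingers":0},{"offset":[-0.18,-0.03,0],"dr":[0,0,0.54],"fingers":0},{"offset":[-0.24,-0.045,0],"dr":[0,0,0.72],"fingers":0},{"offset":[-0.3,-0.06,0],"dr":[0,0,0.9],"fingers":0},{"offset":[-0.36,-0.07,0],"dr":[0,0,1.08],"fingers":0},{"offset":[-0.42,-0.085,0],"dr":[0,0,1.26],"fingers":0},{"offset":[-0.48,-0.095,0],"dr":[0,0,1.44],"fingers":0}]'
python3 - <<'E'
from h import *
B=R.from_euler('z',.151)
Rg=B*R.from_euler('y',.352)*R.from_euler('x',np.pi)
print(rel([.667,.165,.308],Rg))
E
```

```text
time: 1.1
eef_pos: [0.6327, 0.1956, 0.4045]
tool_rot: [-3.141, 0.0, 1.239]
contact_force: [1.4, -0.2, 0.2]
gripper_width: 0.01
gripper_force: 0.0
(array([-0.0178,  0.0425,  0.0964]), array([ 0.191 , -0.3158,  1.0768]))
```

```bash
python3 -m inch '[{"offset":[-0.003,0.006,0.015],"dr":[0.03,-0.052,0.17],"fingers":0},{"offset":[-0.006,0.012,0.03],"dr":[0.06,-0.104,0.35],"fingers":0},{"offset":[-0.009,0.019,0.045],"dr":[0.09,-0.156,0.53],"fingers":0},{"offset":[-0.012,0.027,0.06],"dr":[0.12,-0.208,0.71],"fingers":0},{"offset":[-0.015,0.035,0.08],"dr":[0.15,-0.26,0.89],"fingers":0},{"offset":[-0.018,0.0425,0.096],"dr":[0.191,-0.316,1.077],"fingers":0},{"offset":[-0.018,0.0425,0.096],"dr":[0.191,-0.316,1.077],"fingers":0},{"offset":[-0.018,0.0425,0.096],"dr":[0.191,-0.316,1.077],"fingers":0}]'
python3 - <<'E'
from h import *
import pickle
i=ctrl.camera_info("wrist");a=ctrl.snapshot("wrist");cv2.imwrite("pics/w0.png",a);pickle.dump(i,open("w0.pkl","wb"))
print(ctrl.read_state()['joint_pos'].round(2))
cv2.imwrite("pics/w0b.png",cv2.resize(a,(800,600),interpolation=cv2.INTER_CUBIC))
E
```

```text
time: 2.1
eef_pos: [0.6657, 0.1668, 0.3094]
tool_rot: [-3.141, 0.35, 0.16]
contact_force: [0.2, -0.0, 1.1]
gripper_width: 0.0006
gripper_force: 0.0
[ 0.08  0.75  0.92 -0.03  1.83  1.49]
```

View pics/w0b.png

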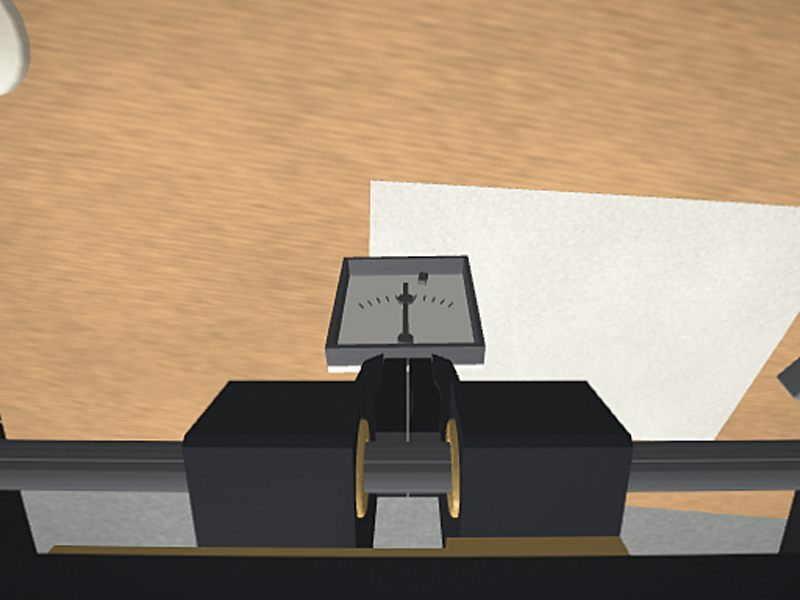

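The wrist picture shows the dial upside down. Face corners are at (345,258), (468,256), (485,348) and (327,350), the pivot is at about (405,340), the tip at (405,284) and the tab from (424,272) to (421,283).

Run:
```python
from h import *
import pickle
from scipy.optimize import least_squares
i=pickle.load(open("w0.pkl","rb"));f=1.5625
o=np.array([(345,258),(468,256),(485,348),(327,350)])/f
M=np.array([(.086,.039,0),(.086,-.039,0),(.086,-.039,.09),(.086,.039,.09)])
g=lambda q:R.from_euler('z',q[2]).apply(M)+[q[0],q[1],0]
s=least_squares(lambda q:(proj(i,g(q))-o).ravel(),[.482,.134,.151]);print(s.x.round(4),(s.fun*f).round(1))
q=s.x;B=R.from_euler('z',q[2]);b=np.array([q[0],q[1],0])
def onplane(px,xb=.08):
    P0=w(i,np.array(px)/f,.05);T=np.array(i['extrinsics']);c=B.inv().apply(T[:3,3]-b);d=B.inv().apply(P0-b)-c
    return c+d*(xb-c[0])/d[0]
for n,p in [("pivot",(405,340)),("tip",(405,284)),("tabtop",(421,284)),("tabbot",(424,272)),("tabmid",(423,278))]:
    for xb in(.08,.084):
        P=onplane(p,xb);print(n,xb,P.round(4),"ang,r",np.arctan2(-P[1],.078-P[2]).round(3),np.hypot(P[1],.078-P[2]).round(4))
a=cv2.imread("pics/w0.png")[155:235,200:320];cv2.imwrite("pics/w0c.png",cv2.resize(a,(800,533),interpolation=cv2.INTER_CUBIC))
```

```text
[0.4823 0.1356 0.1778] [ 0.1 -1.6 -0.4 -1.5  1.2  1.5 -1.   1.6]
pivot 0.08 [0.08   0.0006 0.0752] ang,r -0.226 0.0029
pivot 0.084 [0.084  0.0005 0.0798] ang,r -2.855 0.0019
tip 0.08 [0.08   0.0008 0.0235] ang,r -0.016 0.0545
tip 0.084 [0.084  0.0007 0.0294] ang,r -0.015 0.0486
tabtop 0.08 [ 0.08   -0.0088  0.0238] ang,r 0.161 0.0549
tabtop 0.084 [ 0.084  -0.0087  0.0297] ang,r 0.178 0.0491
tabbot 0.08 [ 0.08   -0.011   0.0105] ang,r 0.161 0.0684
tabbot 0.084 [ 0.084  -0.0108  0.0167] ang,r 0.175 0.0623
tabmid 0.08 [ 0.08   -0.0102  0.0173] ang,r 0.166 0.0616
tabmid 0.084 [ 0.084  -0.01    0.0233] ang,r 0.181 0.0556
```

View pics/w0c.png

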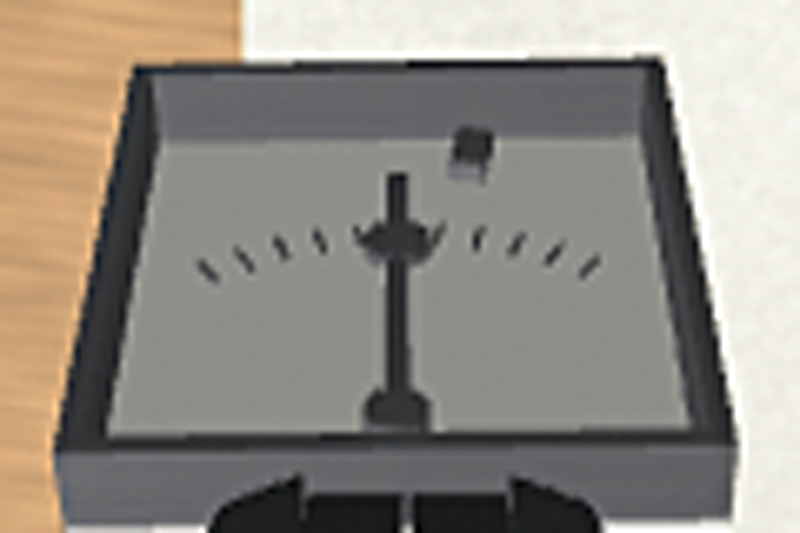

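```bash
cat >> h.py <<'E'
bx=np.array([.482,.135,0]);yaw=.16
B=R.from_euler('z',yaw);Td=B*R.from_euler('x',np.pi)
E
python3 - <<'E'
from h import *
print(rel(bx+B.apply([0,-.003,.120+.166]),Td))
E
```

```text
(array([-0.167 ,  0.0053,  0.086 ]), array([-2.000e-04,  3.493e-01,  1.000e-04]))
```

```bash
python3 -m inch '[{"offset":[-0.04,0.001,0.0],"dr":[0,0.1,0],"fingers":0},{"offset":[-0.085,0.003,0.03],"dr":[0,0.22,0],"fingers":0},{"offset":[-0.13,0.004,0.06],"dr":[0,0.3,0],"fingers":0},{"offset":[-0.167,0.005,0.086],"dr":[0,0.349,0],"fingers":0},{"offset":[-0.167,0.005,0.086],"dr":[0,0.349,0],"fingers":0},{"offset":[-0.167,0.005,0.086],"dr":[0,0.349,0],"fingers":0}]'
python3 - <<'E'
from h import *
print(rel(bx+B.apply([0,-.003,.05+.166]),Td))
s=ctrl.camera_info("top");a=ctrl.snapshot("top")
i=ctrl.camera_info("wrist");b=ctrl.snapshot("wrist")
cv2.imwrite("pics/w1.png",np.hstack([cv2.resize(a[180:290,160:240],(400,550),interpolation=cv2.INTER_CUBIC),cv2.resize(b,(400,300))if 0 else cv2.copyMakeBorder(cv2.resize(b,(400,300)),0,250,0,0,0)]))
E
```

```text
time: 2.9
eef_pos: [0.4833, 0.1327, 0.2867]
tool_rot: [3.141, -0.001, 0.159]
contact_force: [0.5, 0.1, 0.1]
gripper_width: 0.0004
gripper_force: 0.0
(array([-0.001 ,  0.0005,  0.0707]), array([ 0.0008, -0.0008, -0.0015]))
```

View pics/w1.png

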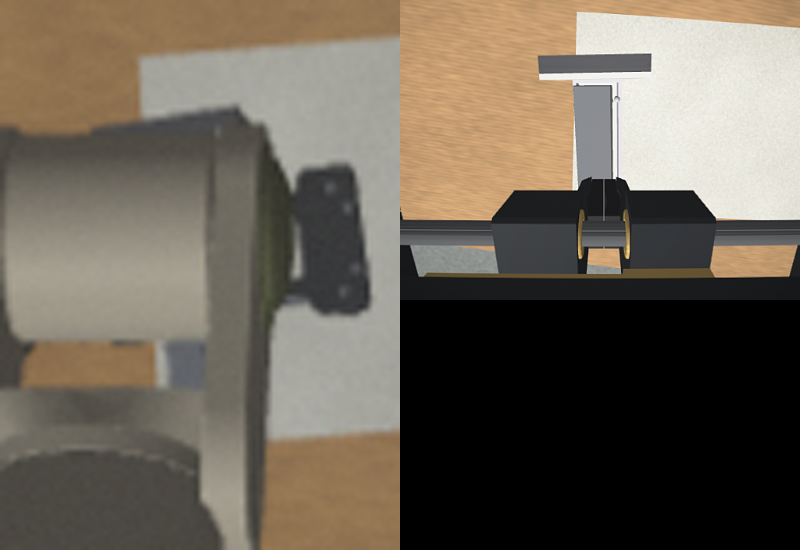

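The wrist half shows the closed fingers over the lid's middle, the dial squared up with the tool to within 1–2°. Pressing now.

```bash
python3 -m inch '[{"offset":[0,0,0.02],"dr":[0,0,0],"fingers":0},{"offset":[0,0,0.04],"dr":[0,0,0],"fingers":0},{"offset":[0,0,0.055],"dr":[0,0,0],"fingers":0},{"offset":[0,0,0.065],"dr":[0,0,0],"fingers":0},{"offset":[0,0,0.07],"dr":[0,0,0],"fingers":0},{"offset":[0,0,0.072],"dr":[0,0,0],"fingers":0},{"offset":[0,0,0.074],"dr":[0,0,0],"fingers":0},{"offset":[0,0,0.074],"dr":[0,0,0],"fingers":0}]'
```

```text
time: 4.0
eef_pos: [0.4828, 0.1325, 0.212]
tool_rot: [3.141, 0.001, 0.157]
contact_force: [1.8, -1.4, 5.1]
gripper_width: 0.0006
gripper_force: 2.6
```

```bash
python3 -m inch '[{"offset":[0,0,0.001],"dr":[0,0,0],"fingers":0},{"offset":[0,0,0.002],"dr":[0,0,0],"fingers":0},{"offset":[0,0,0.002],"dr":[0,0,0],"fingers":0}]'; python3 -m inch '[{"offset":[0,0,-0.02],"dr":[0,0,0],"fingers":0},{"offset":[0,0,-0.06],"dr":[0,0,0],"fingers":0},{"offset":[0,0,-0.1],"dr":[0,0,0],"fingers":1},{"offset":[0,0,-0.1],"dr":[0,0,0],"fingers":1},{"offset":[0,0,-0.1],"dr":[0,0,0],"fingers":1},{"offset":[0,0,-0.1],"dr":[0,0,0],"fingers":1},{"offset":[0,0,-0.1],"dr":[0,0,0],"fingers":1},{"offset":[0,0,-0.1],"dr":[0,0,0],"fingers":1}]'
python3 - <<'E'
from h import *
import pickle
i=ctrl.camera_info("wrist");b=ctrl.snapshot("wrist");cv2.imwrite("pics/w2.png",b);pickle.dump(i,open("w2.pkl","wb"))
cv2.imwrite("pics/w2b.png",cv2.resize(b,(800,600),interpolation=cv2.INTER_CUBIC))
E
```

```text
time: 4.38
eef_pos: [0.4827, 0.1324, 0.2114]
tool_rot: [3.141, -0.001, 0.157]
contact_force: [-4.0, -3.0, 20.9]
gripper_width: 0.0003
gripper_force: 10.6
time: 5.38
eef_pos: [0.4826, 0.1325, 0.3091]
tool_rot: [3.141, 0.003, 0.157]
contact_force: [0.1, -0.8, -0.0]
gripper_width: 0.0583
gripper_force: 0.0
```

View pics/w2b.png

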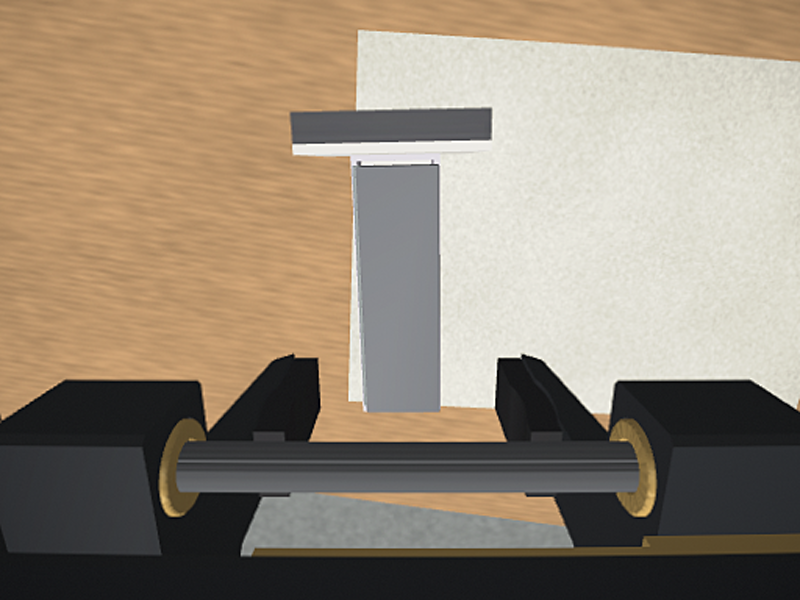

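The picture shows the lid lying flat and shut: corners at (357,167), (438,165), (440,411) and (366,411). The fingers straddle the box at (318,385) and (498,385).

Run:
```python
from h import *
import pickle
i=pickle.load(open("w2.pkl","rb"));f=1.5625
P=[w(i,np.array(p)/f,z) for p,z in [((357,167),.046),((438,165),.046),((440,411),.046),((366,411),.046),((290,112),.09),((491,108),.09)]]
P=np.array(P);print(P.round(4))
d=(P[0]+P[1]-P[2]-P[3])/2;y1=np.arctan2(d[1],d[0]);d2=P[4]-P[5];y2=np.arctan2(-d2[0],d2[1])
print("lid yaw",y1,"len",np.hypot(*d[:2]),"dial yaw",y2,np.hypot(*d2[:2]))
c=P[:4].mean(0);print("centre",c+R.from_euler('z',y1).apply([0,.001,0]))
b=c+R.from_euler('z',y1).apply([0,.001,0]);b[2]=.024+.147
for yw in(y1,(y1+y2)/2):print(rel(b,R.from_euler('z',yw)*R.from_euler('x',np.pi)))
```

```text
[[0.5443 0.166  0.046 ]
 [0.5513 0.1274 0.046 ]
 [0.421  0.1034 0.046 ]
 [0.4145 0.1442 0.046 ]
 [0.562  0.1899 0.09  ]
 [0.5754 0.1137 0.09  ]]
lid yaw 0.17434953593460836 len 0.13203257046565023 dial yaw 0.17456869941576264 0.07735473238777676
centre [0.48258193 0.13624309 0.046     ]
(array([ 0.001 , -0.0037,  0.1382]), array([ 0.0001,  0.003 , -0.0172]))
(array([ 0.001 , -0.0037,  0.1382]), array([ 0.0001,  0.003 , -0.0173]))
```

```bash
python3 -m inch '[{"offset":[0.001,-0.004,0.03],"dr":[0,0,-0.017],"fingers":1},{"offset":[0.001,-0.004,0.06],"dr":[0,0,-0.017],"fingers":1},{"offset":[0.001,-0.004,0.09],"dr":[0,0,-0.017],"fingers":1},{"offset":[0.001,-0.004,0.118],"dr":[0,0,-0.017],"fingers":1},{"offset":[0.001,-0.004,0.138],"dr":[0,0,-0.017],"fingers":1},{"offset":[0.001,-0.004,0.138],"dr":[0,0,-0.017],"fingers":1},{"offset":[0.001,-0.004,0.138],"dr":[0,0,-0.017],"fingers":0.3},{"offset":[0.001,-0.004,0.138],"dr":[0,0,-0.017],"fingers":0.3}]' 35; python3 -m inch '[{"offset":[0,0,0],"dr":[0,0,0],"fingers":0.3},{"offset":[0,0,0],"dr":[0,0,0],"fingers":0.3},{"offset":[0,0,0],"dr":[0,0,0],"fingers":0.3},{"offset":[0,0,0],"dr":[0,0,0],"fingers":0.3}]'
```

```text
time: 6.42
eef_pos: [0.4828, 0.1366, 0.1724]
tool_rot: [3.141, 0.001, 0.174]
contact_force: [-0.0, -0.9, -0.0]
gripper_width: 0.07
gripper_force: 0.0
time: 6.92
eef_pos: [0.4826, 0.1366, 0.1717]
tool_rot: [3.141, 0.002, 0.174]
contact_force: [0.3, 0.6, 2.3]
gripper_width: 0.0442
gripper_force: 35.0
```

```bash
cat > goal.py <<'E'
from h import *
import sys
S=np.array([.536,-.191,.076])
def goal(phi,up,y=.174):
    Bx=R.from_euler('z',y)*R.from_euler('x',phi)
    o=S+.014*Bx.apply([0,0,1])+[0,0,up]
    return rel(o+Bx.apply([0,0,.1717]),Bx*R.from_euler('x',np.pi))
E
python3 - <<'E'
from goal import *
s=ctrl.camera_info("scene");print("scene head",w(s,(318.5/1.5625,254/1.5625),.09),proj(s,[[.536,-.191,.09]])*1.5625)
print(goal(0,.05));print(goal(.207,.03))
E
```

```text
scene head [ 0.53730098 -0.18766414  0.09      ] [[317.03579649 253.37682888]]
(array([-0.0045,  0.3319, -0.14  ]), array([0.0001, 0.0022, 0.0001]))
(array([-0.0044,  0.3701, -0.116 ]), array([ 2.071e-01,  2.200e-03, -1.000e-04]))
```

```bash
python3 -m inch '[{"offset":[0,0,-0.015],"dr":[0,0,0],"fingers":0.3},{"offset":[0,0,-0.05],"dr":[0,0,0],"fingers":0.3},{"offset":[0,0,-0.09],"dr":[0,0,0],"fingers":0.3},{"offset":[0,0.01,-0.125],"dr":[0,0,0],"fingers":0.3},{"offset":[-0.001,0.045,-0.14],"dr":[0,0,0],"fingers":0.3},{"offset":[-0.002,0.085,-0.14],"dr":[0,0,0],"fingers":0.3},{"offset":[-0.002,0.125,-0.14],"dr":[0,0,0],"fingers":0.3},{"offset":[-0.003,0.165,-0.14],"dr":[0,0,0],"fingers":0.3}]'; python3 -m inch '[{"offset":[0,0.04,0],"dr":[0,0,0],"fingers":0.3},{"offset":[0,0.08,0],"dr":[0,0,0],"fingers":0.3},{"offset":[0,0.115,0],"dr":[0,0,0],"fingers":0.3},{"offset":[-0.001,0.145,0],"dr":[0,0,0],"fingers":0.3},{"offset":[-0.001,0.166,0],"dr":[0,0,0],"fingers":0.3},{"offset":[-0.001,0.166,0],"dr":[0,0,0],"fingers":0.3},{"offset":[-0.001,0.166,0],"dr":[0,0,0],"fingers":0.3}]'
python3 - <<'E'
from goal import *
print(goal(.207,.02),goal(.207,0))
E
```

```text
time: 7.92
eef_pos: [0.5083, -0.0276, 0.3107]
tool_rot: [-3.141, 0.004, 0.174]
contact_force: [0.7, 0.7, -6.2]
gripper_width: 0.0438
gripper_force: 35.0
time: 8.8
eef_pos: [0.5362, -0.1893, 0.3112]
tool_rot: [-3.141, 0.003, 0.175]
contact_force: [-0.3, -0.6, -5.0]
gripper_width: 0.0436
gripper_force: 35.0
(array([-0.0004,  0.0399,  0.0335]), array([0.2061, 0.0033, 0.0004])) (array([-0.0003,  0.0399,  0.0535]), array([0.2061, 0.0033, 0.0004]))
```

```bash
python3 -m inch '[{"offset":[0,0.01,0.008],"dr":[0.05,0,0],"fingers":0.3},{"offset":[0,0.02,0.017],"dr":[0.1,0,0],"fingers":0.3},{"offset":[0,0.03,0.026],"dr":[0.15,0,0],"fingers":0.3},{"offset":[0,0.04,0.034],"dr":[0.206,0,0],"fingers":0.3},{"offset":[0,0.04,0.042],"dr":[0.206,0,0],"fingers":0.3},{"offset":[0,0.04,0.049],"dr":[0.206,0,0],"fingers":0.3},{"offset":[0,0.04,0.049],"dr":[0.206,0,0],"fingers":0.3},{"offset":[0,0.04,0.049],"dr":[0.206,0,0],"fingers":0.3}]'
python3 - <<'E'
from goal import *
print(goal(.207,0),ctrl.read_state()['contact_force'])
E
```

```text
time: 9.8
eef_pos: [0.5432, -0.2292, 0.2629]
tool_rot: [-2.936, 0.002, 0.175]
contact_force: [0.2, -0.1, -4.8]
gripper_width: 0.0438
gripper_force: 35.0
(array([-0.0005,  0.0003,  0.0052]), array([0.0017, 0.0021, 0.0001])) [ 0.21659337 -0.07176296 -4.77837749]
```

```bash
python3 -m inch '[{"offset":[0,0,0.002],"dr":[0,0,0],"fingers":0.3},{"offset":[0,0,0.004],"dr":[0,0,0],"fingers":0.3},{"offset":[0,0,0.004],"dr":[0,0,0],"fingers":0.3}]';python3 -m inch '[{"offset":[0,0,0.001],"dr":[0,0,0],"fingers":0.3},{"offset":[0,0,0.001],"dr":[0,0,0],"fingers":0.3}]'; python3 -m inch '[{"offset":[0,0,0.001],"dr":[0,0,0],"fingers":0.3},{"offset":[0,0,0.001],"dr":[0,0,0],"fingers":0.3}]'
```

```text
time: 10.18
eef_pos: [0.543, -0.2286, 0.2585]
tool_rot: [-2.936, 0.003, 0.174]
contact_force: [-0.4, 0.3, -5.1]
gripper_width: 0.0438
gripper_force: 35.0
time: 10.42
eef_pos: [0.543, -0.2285, 0.2578]
tool_rot: [-2.936, 0.002, 0.174]
contact_force: [0.2, -0.3, -4.3]
gripper_width: 0.0438
gripper_force: 35.0
time: 10.68
eef_pos: [0.5429, -0.2284, 0.2575]
tool_rot: [-2.937, 0.002, 0.174]
contact_force: [-2.4, -0.5, 3.9]
gripper_width: 0.0438
gripper_force: 35.0
```

```bash
R8='x'; python3 -m inch '[{"offset":[0,0,0],"dr":[0,0,0],"fingers":0.3},{"offset":[0,0,0],"dr":[0,0,0],"fingers":0.3},{"offset":[0,0,0],"dr":[0,0,0],"fingers":0.3},{"offset":[0,0,0],"dr":[0,0,0],"fingers":0.3},{"offset":[0,0,0],"dr":[0,0,0],"fingers":0.3},{"offset":[0,0,0],"dr":[0,0,0],"fingers":0.3},{"offset":[0,0,0],"dr":[0,0,0],"fingers":0.3},{"offset":[0,0,0],"dr":[0,0,0],"fingers":0.3}]' >/dev/null; python3 -m inch '[{"offset":[0,0,0],"dr":[0,0,0],"fingers":0.3},{"offset":[0,0,0],"dr":[0,0,0],"fingers":0.3},{"offset":[0,0,0],"dr":[0,0,0],"fingers":0.3},{"offset":[0,0,0],"dr":[0,0,0],"fingers":0.3},{"offset":[0,0,0],"dr":[0,0,0],"fingers":0.3},{"offset":[0,0,0],"dr":[0,0,0],"fingers":0.3},{"offset":[0,0,0],"dr":[0,0,0],"fingers":0.3},{"offset":[0,0,0],"dr":[0,0,0],"fingers":0.3}]'
python3 - <<'E'
from goal import *
s=ctrl.camera_info("scene")
print(proj(s,[[.62,-.18,.13]]))
a=np.mean([ctrl.snapshot("scene").astype(float) for _ in range(6)],0).astype(np.uint8)
x,y=proj(s,[[.62,-.18,.13]])[0].astype(int)
cv2.imwrite("pics/d1.png",cv2.resize(a[y-30:y+30,x-35:x+35],(700,600),interpolation=cv2.INTER_CUBIC))
E
```

```text
time: 12.68
eef_pos: [0.5429, -0.2284, 0.2575]
tool_rot: [-2.937, 0.002, 0.174]
contact_force: [-1.6, -1.5, 6.1]
gripper_width: 0.0439
gripper_force: 35.0
[[200.23045198 173.95315724]]
```

View pics/d1.png

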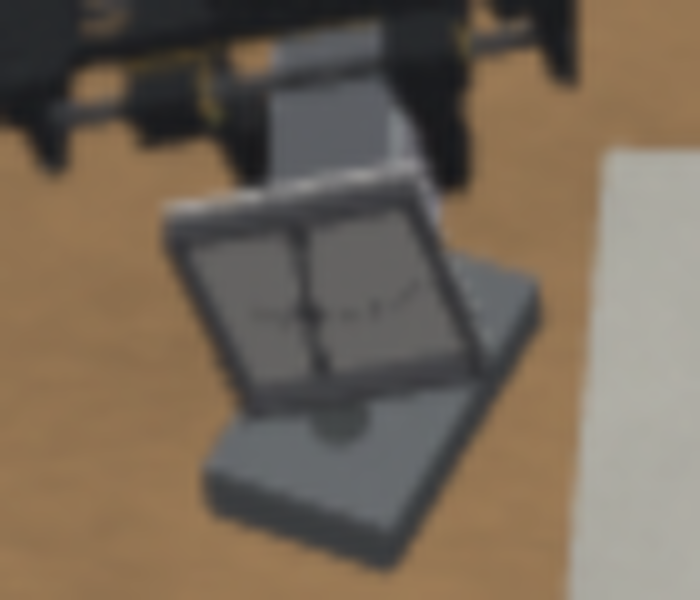

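The crop shows the pointer running from (300,235) straight down onto the tab at (322,368), so it is on the mark. The wrist force of +6 N, against −5 N hanging free, shows the box is bearing on the tall stud.

```bash
python3 -c "
from workcell import ctrl
print(ctrl.sign_off())"
```

```text
the job is handed in; nothing more can be done
None
```

The job is handed in: the lid is snapped shut, and the gripped box bears on the tall stud with about 11 N, tilted 0.206 rad, with the pointer on the mark as far as the last camera view can show; the sign-off returned no verdict.

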